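Draw out the sprung extension stop of the sawing board to its mark and hold it

TASK

Set the extension stop of the sawing board for the next long cut: turn the black wing knob about a quarter turn anticlockwise (seen from above), which lifts its lock pin out of the steel stop rod, then take the stop head by its upright tab and pull the rod straight out against its spring until the black ring mark on it has just come fully out of the brass bush, its inner edge level with the bush's mouth. Finish there, still gripping the tab and holding the rod steady at its mark with the knob left unlocked, so that the joiner can lay the strip against the stop and lock it. Do not wrench the rod out while it is locked, and leave the wood strip, the pencil, the tape measure, the try square and the sanding block where they lie.

Things in the scene. Friction and masses are not known exactly. Their poses are not given: they have to be found in the camera images.
- sawing_board: Sawing board, fixed: plywood base 180 x 300 x 18 mm, dark hardwood fence (25 mm thick, top 56 mm above the bench), behind it an aluminium spring housing (32 mm wide, top 58 mm). Origin: centre of the base's underside, at bench level. y runs along the fence, x from the work side over the fence to the housing (away from the robot), z up. The rod comes out of the housing's -y end.
- bush_mouth (a point): Centre of the outer face of the brass guide bush (25 mm across) from which the steel rod (14 mm) comes out; at [0.068, -0.150, 0.042] m in the board's frame. Axes as the board's: the rod is pulled out along this point's -y.
- knob_grip (a point): Middle of the black knob's wing, on its vertical turning axis, at [0.068, -0.070, 0.0875] m in the board's frame when locked. The wing is an upright flat bar 13 mm thick, 46 mm long, 75 to 100 mm above the bench, on a neck 14 mm across; below that a steel boss 26 mm across, top 67 mm. The point turns with the knob: y along the wing, x across its thickness. At joint value 0 its axes are the board's.
- lock_knob (a joint): Angle of the wing knob, rad: 0 = locked, 1.9 = end of its travel; grows anticlockwise seen from above. Starts at 0 to 0.2. A cam lifts knob and lock pin 3.5 mm per rad; the pin stands 3 mm deep in a hole of the rod at 0, so the rod is locked (but for 2 to 3 mm of play) up to about 0.8 and surely free from 1.1. Turning takes about 0.2 N m; the knob stays where it is left.
- pull_tab (a point): Grip point in the middle of the stop head's upright tab, right above the rod, 96 mm above the bench; moves with the rod. The tab is 14 mm thick along the rod (board's y), 34 mm wide (board's x) and stands 56 to 112 mm above the bench. Axes as the board's.
- stop_head: Aluminium stop head on the rod's outer end: a cross plate 12 mm thick, 125 mm long (board's x: 105 mm to the work side of the rod, 20 mm behind it), 22 to 58 mm above the bench, with the upright tab on top. Origin on the rod's axis in the middle of the plate, 42 mm above the bench, 50 mm outside the bush's mouth when the rod is fully home. Axes as the board's.
- stop_rod (a joint): How far the rod is drawn out from fully home, m (0 to 0.105, then an end stop). Starts at 0, locked by the pin. The inner spring always pulls it in, with about 4 N at 0 rising to about 11 N at 0.080, where the ring mark's inner edge stands at the bush's mouth; let go, it slides home again.
- length_mark (a point): The length mark: the inner edge (towards the housing) of a blackened ring 6 mm wide round the steel rod; on the rod's axis, 130 mm inward of the stop head's origin along the rod (+y). Hidden in the housing at the start; it reaches the bush's mouth, with the whole ring just showing, when the rod is drawn out 80 mm from home. Axes as the board's.
- oak_strip: The wood strip to be sawn later, 50 x 190 x 18 mm, dark grey-brown, lying on the base along the fence. To be left alone. Origin: centre of its underside.
- pencil: Yellow pencil, 174 mm long, 8 mm thick, lying on the base before the strip. To be left alone. Origin: centre of its underside.
- tape_rule: Yellow tape measure, 68 x 72 x 36 mm, lying on the bench to the right of the board, nearer to the robot than the stop head. To be left alone. Origin: centre of its underside.
- square: Try square (wooden stock, steel blade), 130 x 220 x 18 mm, lying on the bench farther to the right. To be left alone. Origin: centre of its underside.
- sander: Wooden sanding block, 64 x 104 x 26 mm, lying on the bench left of the board. To be left alone. Origin: centre of its underside.

How it is judged:
By the outcome, as a careful person would: the job done as asked, in the order asked, and still so for the second after the job is handed in, while the arm keeps its last pose, push and grip.
It also fails if it takes over 58 s, if anything falls off the work surface, if the arm or the gripper's body presses on something with over 40 N, if the wrist force passes 120 N, or if a joint passes its speed limit or range.

ROBOT

A 7-joint arm with a two-finger parallel gripper is mounted at the origin on a cart in front of the work surface, level with it; the furniture and walls round the work are solid. World frame = base frame: x ahead of the robot, y to its left, z up, the work surface at z = 0. Lengths are in m, angles in rad, forces in N, time in s.
With the tool pointing down it reaches from about 0.425 to 0.875 m from the base axis. Payload 4.7 kg.
Tool frame: the origin (TCP) lies midway between the tips of the shut fingers; the grasp point (between the pads) lies 19 mm behind it; z points along the fingers, y is the line along which they close (so a half turn about z gives the same grasp; the last joint's range is limited). The gripper opens to 87 mm and grips with 3 to 60 N. Pads are 19 mm wide; open, the fingers measure 117 mm over their backs; the gripper's body (75 mm by 190 mm) begins 51 mm behind the grasp point.
Start: joints at [-1.176, 0.321, -0.07, 1.45, 0.023, 1.371, -0.057], TCP at [0.242, 0.603, 0.223] pointing down, gripper open.
Joint ranges: [-2.86, 2.86], [-0.3, 2.09], [-1.38, 1.24], [0.06, 2.45], [-1.56, 4.7], [0.09, 2.05], [-2.69, 2.69]. Speed limits (rad/s): [2.57, 2.57, 3.14, 3.14, 3.14, 3.14, 3.14].

INTERFACE

Orientations are given as a rotation vector (axis times angle).
In Python, from bench import monitor, cams, workorder gives the robot as it stands.
- The arm moves only by the tool move_arm, never from a script. Its arguments are lists of equal length, an entry for each row: "slide": the shift along the tool's x, y, z in cm, a list of three; "roll": the turn about the tool's z in rad. In form: {"slide": [[dx, dy, dz], ...], "roll": [roll, ...]}. A call has 1 to 20 rows; each row is the pose to reach, as a shift and turn from the pose commanded when the call began, along the tool's axes at that moment; what a row does not reach only later rows make up. A row lasts 1/10 s, in which the tool goes at most 50 mm and 8.59 degrees, less where a joint would pass 70% of its speed; a pose out of reach is approached as far as the arm can. A call with a gripper value outside its range is refused whole. "gripper" is the finger opening in cm, from 0 to 8.7, set as the call begins (left out, the last holds). The fingers move at their own pace and stop on an object; "squeeze" is the grip in N (left out, the last holds). Time passes only in rows, so rows that repeat a pose let the fingers close. It gives the time, the measured TCP pose, the force, the opening and the grip force at its end, in the units of the state.
- monitor.get_state(): the state, without advancing time (a new reading comes with each control period).
- cams.get_image(name): name is "side" or "top"; returns the picture (420x560x3 uint8, red, green, blue); there is no depth.
- cams.get_calibration(name): a dict with "mtx" (3x3 intrinsics, pixels), "dist_coeffs" ([k1, k2, p1, p2, k3] as OpenCV has them; the pictures are not rectified), "R" (3x3) and "t" (3): a world point X has camera coordinates R X + t. Camera axes: x right, y down, z forward; pixel columns grow to the right and rows downward; lengths in m; the calibration is good to about 2 mm. A picture is of the moment at which its call begins. get_calibration takes no time and is no camera call.
- workorder.close_job(): hands the job in; it is judged then, once.
The state is a dict: "time": time; "joint_positions": joint angles; "qd": joint speeds; "joint_torque": joint torques, N m; "position": TCP position; "tool_rot": TCP orientation; "ft_force": force on the tool from outside, world axes, zero at the start; "torque": the same for the moment, N m; "grip_width": opening from 0.0 (shut) to 1.0 (fully open); "grip_force": force on a finger pad.
Only numpy, scipy, OpenCV 4.12 (cv2) and the standard library are available. Lean on these libraries where they do the work, as an engineer would, in place of code of your own. Each camera call takes 0.05 s, during which the arm holds its last target. There are 200 camera calls.

## Working session

There is one attempt and no reset: what is moved stays moved. The work goes in short steps, Python scripts to look and compute and a tool call to move; the robot and the scene stay as the last step left them, time stands still between calls to the robot, and variables do not carry over. Pictures are saved under pics/ and viewed, at most 10 in all, crops included, and the job is handed in when it is done.

Besides the shell and the picture viewer there is one more tool, called after "Call:" in YAML: its name, and indented under it one key for each argument. move_arm: Moves the arm, as the interface text tells. Its arguments: {"type":"object","properties":{"slide":{"type":"array","items":{"type":"array","items":{"type":"number"}}},"roll":{"type":"array","items":{"type":"number"}},"gripper":{"type":"number"},"squeeze":{"type":"number"}},"required":["slide","roll"]}

```bash
mkdir -p pics
python3 - <<'E'
from bench import monitor, cams
import cv2,numpy as np
for n in("top","side"):
    im=cams.get_image(n); cv2.imwrite(f"pics/{n}0.png",im[:,:,::-1])
    c=cams.get_calibration(n); print(n,np.round(c["mtx"],1).tolist(),c["dist_coeffs"],np.round(-np.array(c["R"]).T@np.array(c["t"]),3))
s=monitor.get_state(); print(s)
E
```

```text
top [[419.4, 0.0, 280.0], [0.0, 419.4, 214.3], [0.0, 0.0, 1.0]] [-0.00516946  0.          0.          0.          0.        ] [0.362 0.041 1.345]
side [[501.1, 0.0, 273.8], [0.0, 501.1, 222.3], [0.0, 0.0, 1.0]] [0.02421183 0.         0.         0.         0.        ] [ 0.591 -1.154  1.067]
{'time': 0.1, 'joint_positions': array([-1.17589027,  0.32178272, -0.07010375,  1.45152403,  0.02261013,
        1.37079109, -0.05690042]), 'qd': array([ 6.40072071e-05,  1.42969666e-03, -5.61075352e-05, -5.38697529e-03,
        2.39430286e-04, -1.57143384e-03,  1.67458883e-03]), 'joint_torque': array([ 2.97514425e-04, -4.92569125e+01, -4.05548662e-01, -3.13400674e+01,
       -6.42258092e-02,  3.94264364e-02,  6.52584913e-05]), 'position': array([0.24144312, 0.60297665, 0.22156359]), 'tool_rot': array([-5.94444706e-01, -3.08460336e+00,  2.67360166e-03]), 'ft_force': array([-0.46149492, -0.02991628, -0.30984208]), 'torque': array([ 0.04287999, -0.01314793,  0.00200027]), 'grip_force': 0.0, 'grip_width': 0.99764009764994}
```

View pics/top0.png

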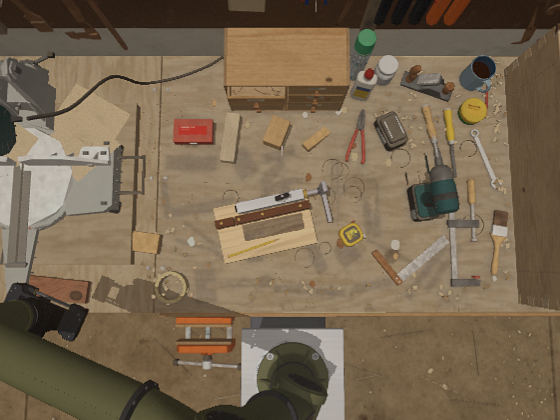

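View pics/side0.png

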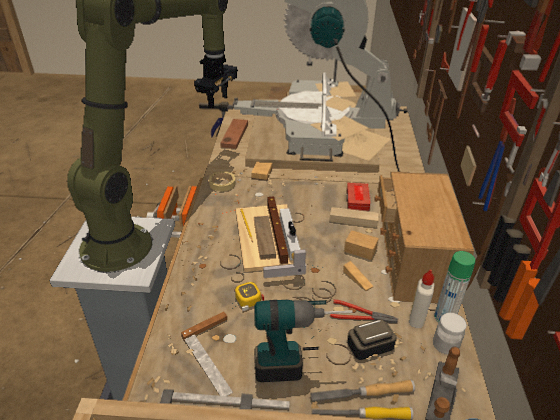

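Top: the board spans about (215-318, 190-262), with the knob near (283,197) and the stop head near (325,203). Side: the knob is near (292,229) and the head near (285,270). I'll enlarge both areas.

Run:
```python
import cv2
a=cv2.imread("pics/top0.png")[175:275,205:345]; b=cv2.imread("pics/side0.png")[185:285,225:315]
cv2.imwrite("pics/topc.png",cv2.resize(a,None,fx=5.5,fy=5.5,interpolation=cv2.INTER_CUBIC))
cv2.imwrite("pics/sidec.png",cv2.resize(b,None,fx=6,fy=6,interpolation=cv2.INTER_CUBIC))
```

```text
(no output)
```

View pics/topc.png

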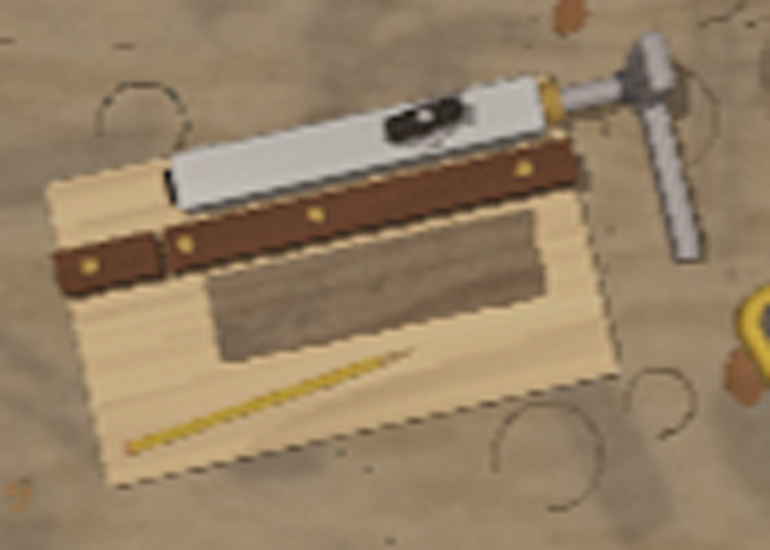

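View pics/sidec.png

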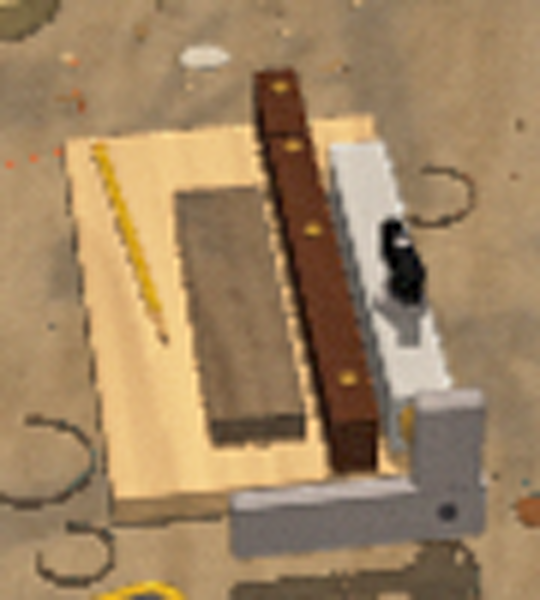

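Top crop: base corners at (48,185), (108,487) and (620,373), wing centre about (425,119), tab top about (652,55). Side crop: base corners at (65,140), (375,115) and (112,500). The wing runs slightly anticlockwise of the rod.

```bash
cat > h.py <<'E'
import numpy as np,cv2
from bench import cams
C={n:cams.get_calibration(n) for n in("top","side")}
def ray(n,uv):
    c=C[n]; p=cv2.undistortPoints(np.array([[uv]],float),np.array(c["mtx"]),np.array(c["dist_coeffs"]))[0,0]
    R=np.array(c["R"]); return -R.T@np.array(c["t"]), R.T@np.array([*p,1])
def onz(n,uv,z):
    o,d=ray(n,uv); return (o+d*(z-o[2])/d[2])[:2]
def crop(n,p):
    s,o=((5.5,(205,175)) if n=="top" else (6,(225,185)))
    return (np.array(p)+.5)/s-.5+o
def proj(n,X):
    c=C[n]; return cv2.projectPoints(np.array([X],float),cv2.Rodrigues(np.array(c["R"]))[0],np.array(c["t"],float),np.array(c["mtx"]),np.array(c["dist_coeffs"]))[0][0,0]
E
python3 - <<'E'
from h import *
from scipy.optimize import least_squares
O=[("top",(48,185),(.09,.15)),("top",(108,487),(-.09,.15)),("top",(620,373),(-.09,-.15)),
("side",(65,140),(-.09,.15)),("side",(375,115),(.09,.15)),("side",(112,500),(-.09,-.15))]
W=np.array([onz(n,crop(n,p),.018) for n,p,_ in O]);B=np.array([b for *_,b in O])
T=lambda q,b:np.array([[np.cos(q[2]),-np.sin(q[2])],[np.sin(q[2]),np.cos(q[2])]])@np.array(b)+q[:2]
f=least_squares(lambda q:np.concatenate([T(q,b)-w for b,w in zip(B,W)]),[.5,.1,0])
q=f.x;print("pose",q.round(4),"res mm",(f.fun.reshape(-1,2)*1e3).round(1).tolist())
print("knob",T(q,(.068,-.07)),"tab",T(q,(.068,-.2)),"bush",T(q,(.068,-.15)))
# checks
print("wing ends top",onz("top",crop("top",(388,130)),.1),onz("top",crop("top",(465,106)),.1),"tab top ends",onz("top",crop("top",(652,36)),.112),onz("top",crop("top",(648,75)),.112))
print("side tab top L,R",onz("side",crop("side",(418,396)),.112),onz("side",crop("side",(485,396)),.112))
print("side wing far/near",onz("side",crop("side",(392,224)),.1),onz("side",crop("side",(414,262)),.1))
print("pred px tab",proj("top",[*T(q,(.068,-.2)),.112]),"housing end L")
from bench import monitor
from scipy.spatial.transform import Rotation as R
print(R.from_rotvec(monitor.get_state()["tool_rot"]).as_matrix().round(3))
E
```

```text
pose [0.475  0.0856 0.2175] res mm [[1.2, 0.5], [-0.7, -1.1], [-0.9, -0.9], [0.3, 0.8], [-0.4, 0.4], [0.6, 0.4]]
knob [0.55651915 0.03193347] tab [ 0.58456724 -0.09500472] bush [ 0.57377951 -0.04618234]
wing ends top [0.54914857 0.05322671] [0.56237139 0.01120161] tab top ends [ 0.59882969 -0.09010325] [ 0.57738719 -0.08767435]
side tab top L,R [ 0.56962839 -0.09483558] [ 0.601215   -0.09216143]
side wing far/near [0.54983444 0.04871878] [0.5625667  0.01906934]
pred px tab [324.83867761 185.8492638 ] housing end L
[[-0.928  0.372 -0.001]
 [ 0.372  0.928 -0.002]
 [-0.    -0.002 -1.   ]]
```

The measurements agree: knob at (0.556, 0.032), wing heading about 0.305 rad, tab at (0.585, -0.094). Moving above the knob.

Call:
move_arm:
  slide:
    - [-1.4, -1.15, 0]
    - [-4.2, -3.4, 0]
    - [-7, -5.7, 0]
    - [-9.8, -8, 0]
    - [-12.6, -10.3, 0]
    - [-15.4, -12.6, 0]
    - [-18.2, -14.9, 0]
    - [-21, -17.2, 0]
    - [-23.8, -19.5, 0]
    - [-26.6, -21.8, 0]
    - [-29.4, -24.1, 0]
    - [-32.2, -26.4, 0]
    - [-35, -28.7, 0]
    - [-37.8, -31, 0]
    - [-40.6, -33.3, 0]
    - [-43.4, -35.6, 0]
    - [-46.2, -37.8, 0]
    - [-49, -40, 0]
    - [-50.5, -41.3, 0]
    - [-50.5, -41.3, 0]
  roll: [0.02, 0.07, 0.12, 0.17, 0.22, 0.27, 0.32, 0.37, 0.42, 0.47, 0.52, 0.57, 0.62, 0.67, 0.72, 0.77, 0.82, 0.86, 0.885, 0.885]
  gripper: 5

```text
time: 2.1
position: [0.5575, 0.029, 0.2223]
tool_rot: [1.865, 2.527, -0.002]
ft_force: [-0.1, -0.5, -0.2]
grip_width: 0.575
grip_force: 0.0
```

```bash
cat > st.py <<'E'
from h import *
from bench import monitor
from scipy.spatial.transform import Rotation as R
def st(tx=None):
    s=monitor.get_state(); M=R.from_rotvec(s["tool_rot"]).as_matrix()
    print("t",s["time"],"p",s["position"].round(4),"head",round(np.arctan2(M[1,1],M[0,1]),4),"tilt",M[:,2].round(3),"F",s["ft_force"].round(1),"Mz",s["torque"].round(2),"g",round(s["grip_width"]*87,1),round(s["grip_force"],1),"q7",s["joint_positions"][6].round(2),"qd",abs(s["qd"]).max().round(3))
    if tx is not None: print("slide cm",(M.T@(np.array(tx)-s["position"])*100).round(2))
    return s,M
E
python3 -c "
from st import *
st([.5563,.032,.073])"
```

```text
t 2.1 p [0.5575 0.029  0.2223] head 0.2994 tilt [-0.    -0.002 -1.   ] F [-0.1 -0.5 -0.2] Mz [-0.06 -0.    0.02] g 50.0 0.0 q7 0.25 qd 0.059
slide cm [ 3.500e-01 -1.000e-02  1.493e+01]
```

Call:
move_arm:
  slide:
    - [0, 0, 1.5]
    - [0, 0, 4]
    - [0, 0, 6.5]
    - [0, 0, 9]
    - [0, 0, 10.5]
    - [0, 0, 11]
    - [0, 0, 11]
    - [0, 0, 11]
  roll: [0, 0, 0, 0, 0, 0, 0, 0]

```text
time: 2.9
position: [0.5576, 0.0328, 0.1135]
tool_rot: [1.857, 2.533, 0.002]
ft_force: [0.4, -0.2, -0.3]
grip_width: 0.57
grip_force: 0.0
```

Run:
```python
from st import *
st([.5563,.032,.073])
a=cams.get_image("top")[165:225,250:350,::-1]; b=cams.get_image("side")[180:280,240:340,::-1]
cv2.imwrite("pics/k1.png",np.hstack([cv2.resize(a,(400,240),interpolation=2),cv2.resize(b,(400,400),interpolation=2)[:240]])) if 0 else cv2.imwrite("pics/k1.png",np.vstack([cv2.resize(a,(500,300),interpolation=2),cv2.resize(b[15:75],(500,300),interpolation=2)]))
```

```text
t 2.9 p [0.5576 0.0328 0.1135] head 0.3056 tilt [ 0.002  0.001 -1.   ] F [ 0.4 -0.2 -0.3] Mz [-0.07  0.03 -0.02] g 49.6 0.0 q7 0.29 qd 0.009
slide cm [-0.04 -0.16  4.05]
```

View pics/k1.png

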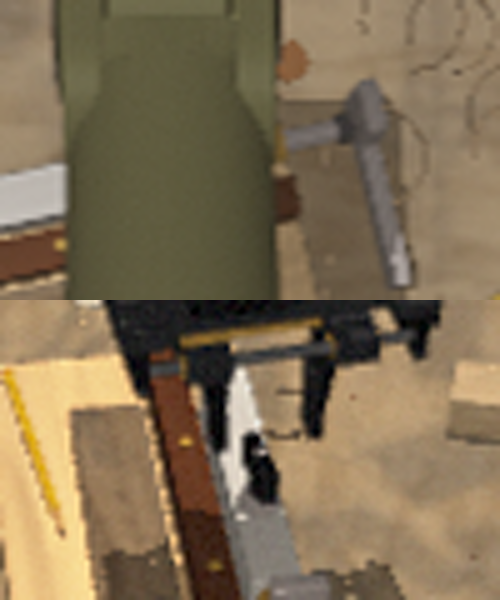

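The side view shows the fingers (x about 215 and 315) straddling the wing (x about 260), and the head is still home. Descending and closing.

Call:
move_arm:
  slide:
    - [0, -0.1, 1]
    - [0, -0.1, 2]
    - [0, -0.1, 3]
    - [0, -0.1, 3.7]
    - [0, -0.1, 4]
    - [0, -0.1, 4]
    - [0, -0.1, 4]
  roll: [0, 0, 0, 0, 0, 0, 0]

```text
time: 3.7
position: [0.5562, 0.032, 0.0727]
tool_rot: [1.858, 2.533, 0.0]
ft_force: [0.6, -0.1, 0.4]
grip_width: 0.575
grip_force: 0.0
```

Call:
move_arm:
  slide:
    - [0, 0, 0]
    - [0, 0, 0]
    - [0, 0, 0]
    - [0, 0, 0]
    - [0, 0, 0]
    - [0, 0, 0]
    - [0, 0, 0]
    - [0, 0, 0]
  roll: [0, 0, 0, 0, 0, 0, 0, 0]
  gripper: 0.5
  squeeze: 25

```text
time: 4.5
position: [0.5562, 0.0321, 0.0726]
tool_rot: [1.858, 2.533, 0.001]
ft_force: [0.9, 0.8, -0.4]
grip_width: 0.147
grip_force: 25.0
```

```bash
python3 -c "
from st import *
st([.5563,.032,.073])"
```

```text
t 4.5 p [0.5562 0.0321 0.0726] head 0.3053 tilt [ 0.001  0.    -1.   ] F [ 0.9  0.8 -0.4] Mz [-0.06 -0.22  0.2 ] g 12.8 25.0 q7 0.31 qd 0.002
slide cm [-0.02  0.   -0.04]
```

Call:
move_arm:
  slide:
    - [0, 0, 0]
    - [0, 0, -0.05]
    - [0, 0, -0.1]
    - [0, 0, -0.1]
    - [0, 0, -0.15]
    - [0, 0, -0.2]
    - [0, 0, -0.2]
    - [0, 0, -0.25]
    - [0, 0, -0.3]
    - [0, 0, -0.35]
    - [0, 0, -0.4]
    - [0, 0, -0.4]
    - [0, 0, -0.45]
    - [0, 0, -0.5]
    - [0, 0, -0.5]
    - [0, 0, -0.5]
    - [0, 0, -0.5]
  roll: [-0.05, -0.15, -0.25, -0.35, -0.45, -0.55, -0.65, -0.75, -0.85, -0.95, -1.05, -1.15, -1.25, -1.35, -1.45, -1.5, -1.5]

```text
time: 6.2
position: [0.5567, 0.033, 0.0778]
tool_rot: [-0.367, 3.118, 0.002]
ft_force: [3.3, 3.6, -1.2]
grip_width: 0.149
grip_force: 25.0
```

```bash
python3 -c "
from st import *
st()"
```

```text
t 6.2 p [0.5567 0.033  0.0778] head 1.805 tilt [ 0.002  0.001 -1.   ] F [ 3.3  3.6 -1.2] Mz [ 0.63 -0.55  0.01] g 13.0 25.0 q7 1.76 qd 0.04
```

Call:
move_arm:
  slide:
    - [0, 0, 0]
    - [0, 0, 0]
    - [0, 0, 0]
    - [0, 0, 0]
    - [0, 0, 0]
    - [0, 0, -0.5]
    - [0, 0, -2]
    - [0, 0, -4]
    - [0, 0, -6]
    - [0, 0, -8]
    - [0, 0, -9]
    - [0, 0, -9]
    - [0, 0, -9]
  roll: [0, 0, 0, 0, 0, 0, 0, 0, 0, 0, 0, 0, 0]
  gripper: 5

```text
time: 7.5
position: [0.5558, 0.0321, 0.1674]
tool_rot: [0.367, -3.12, -0.0]
ft_force: [0.4, 0.0, 0.1]
grip_width: 0.578
grip_force: 0.0
```

```bash
python3 -c "
from st import *
st([.5846,-.0945,.160])"
```

```text
t 7.5 p [0.5558 0.0321 0.1674] head 1.805 tilt [-0.  0. -1.] F [0.4 0.  0.1] Mz [ 0.03  0.04 -0.08] g 50.3 0.0 q7 1.74 qd 0.02
slide cm [  0.13 -12.98   0.74]
```

Call:
move_arm:
  slide:
    - [0, -1, 0]
    - [0, -3.5, 0]
    - [0, -6, 0]
    - [0, -8.5, 0]
    - [0.1, -11, 0]
    - [0.1, -12.5, 0]
    - [0.1, -13, 0]
    - [0.1, -13, 1]
    - [0.1, -13, 2]
    - [0.1, -13, 2.5]
    - [0.1, -13, 2.5]
    - [0.1, -13, 2.5]
  roll: [0, 0, 0, 0, 0, 0.01, 0.02, 0.02, 0.02, 0.02, 0.02, 0.02]

```text
time: 8.7
position: [0.5851, -0.0939, 0.1424]
tool_rot: [0.338, -3.123, -0.0]
ft_force: [0.3, 0.5, -0.7]
grip_width: 0.574
grip_force: 0.0
```

Run:
```python
from st import *
st([.5846,-.0945,.078])
a=cams.get_image("top")[165:225,250:350,::-1]; b=cams.get_image("side")[200:290,240:340,::-1]
cv2.imwrite("pics/k2.png",np.vstack([cv2.resize(a,(400,240),interpolation=2),cv2.resize(b,(400,360),interpolation=2)]))
```

```text
t 8.7 p [ 0.5851 -0.0939  0.1424] head 1.7862 tilt [-0.  0. -1.] F [ 0.3  0.5 -0.7] Mz [-0.01  0.    0.02] g 49.9 0.0 q7 1.98 qd 0.011
slide cm [ 0.06 -0.05  6.44]
```

View pics/k2.png

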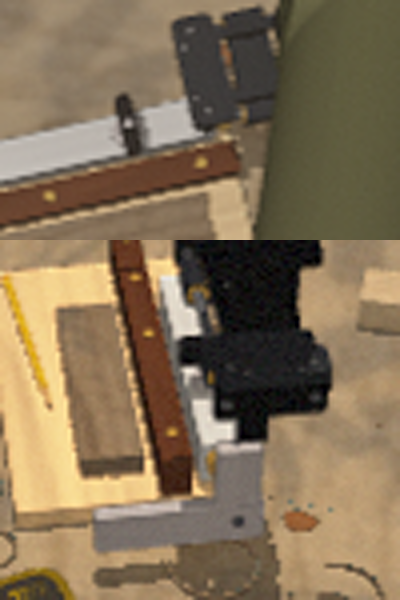

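The knob now lies across the rod (top of crop at (128,122)), and the tab is below the fingers. I'll check the sideways offset before descending.

Run:
```python
from st import *
for X in ([.5851,-.0939,.1424],[.5851,-.0939,.155],[.5848,-.0945,.112]):
    u=proj("side",X); print(u, ((u-[240,200])*4+[0,240]).round())
```

```text
[300.11546195 242.60001858] [240. 410.]
[300.28488214 239.19015341] [241. 397.]
[299.60068549 250.80704665] [238. 443.]
```

The near finger is shifted only by the board's yaw, so the alignment is right. Descending and gripping the tab.

Call:
move_arm:
  slide:
    - [0, 0, 1]
    - [0, 0, 2.5]
    - [0, 0, 4]
    - [0, 0, 5.5]
    - [0, 0, 6.2]
    - [0, 0, 6.4]
    - [0, 0, 6.4]
    - [0, 0, 6.4]
  roll: [0, 0, 0, 0, 0, 0, 0, 0]

```text
time: 9.6
position: [0.5857, -0.0947, 0.0791]
tool_rot: [-0.336, 3.122, -0.0]
ft_force: [0.5, -0.0, 0.5]
grip_width: 0.571
grip_force: 0.0
```

Call:
move_arm:
  slide:
    - [0, 0, 0]
    - [0, 0, 0]
    - [0, 0, 0]
    - [0, 0, 0]
    - [0, 0, 0]
    - [0, 0, 0]
    - [0, 0, 0]
    - [0, 0, 0]
  roll: [0, 0, 0, 0, 0, 0, 0, 0]
  gripper: 0.5
  squeeze: 40

```text
time: 10.4
position: [0.585, -0.0938, 0.0786]
tool_rot: [0.337, -3.123, -0.001]
ft_force: [-1.7, 2.1, 2.9]
grip_width: 0.16
grip_force: 40.0
```

```bash
python3 -c "
from st import *
st()"
```

```text
t 10.4 p [ 0.585  -0.0938  0.0786] head 1.7859 tilt [-0.     0.001 -1.   ] F [-1.7  2.1  2.9] Mz [0.57 0.37 0.15] g 13.9 40.0 q7 2.0 qd 0.002
```

Gripped at 13.9 mm. I'll try a short pull first.

Call:
move_arm:
  slide:
    - [0, -0.1, 0]
    - [0, -0.25, 0]
    - [0, -0.4, 0]
    - [0, -0.6, 0]
    - [0, -0.8, 0]
    - [0, -1, 0]
    - [0, -1, 0]
    - [0, -1, 0]
  roll: [0, 0, 0, 0, 0, 0, 0, 0]

```text
time: 11.2
position: [0.5873, -0.1037, 0.0786]
tool_rot: [0.337, -3.123, -0.001]
ft_force: [-2.3, 4.4, 3.8]
grip_width: 0.155
grip_force: 40.0
```

```bash
python3 -c "
from st import *
s,M=st()
print(M.T@(s['position']-[.585,-.0938,.0786])*1e3)"
```

```text
t 11.2 p [ 0.5873 -0.1037  0.0786] head 1.7855 tilt [-0.     0.001 -1.   ] F [-2.3  4.4  3.8] Mz [1.03 0.54 0.17] g 13.5 40.0 q7 2.02 qd 0.001
[ -0.14223334 -10.21118192  -0.02926747]
```

The rod is free, with only about 5 N of spring force. Pulling to 78 mm, then I'll look.

Call:
move_arm:
  slide:
    - [0, -0.2, 0]
    - [0, -0.6, 0]
    - [0, -1.1, 0]
    - [0, -1.6, 0]
    - [0, -2.1, 0]
    - [0, -2.6, 0]
    - [0, -3.1, 0]
    - [0, -3.6, 0]
    - [0, -4.1, 0]
    - [0, -4.6, 0]
    - [0, -5.1, 0]
    - [0, -5.6, 0]
    - [0, -6.1, 0]
    - [0, -6.5, 0]
    - [0, -6.75, 0]
    - [0, -6.9, 0]
    - [0, -6.9, 0]
    - [0, -6.9, 0]
    - [0, -6.9, 0]
  roll: [0, 0, 0, 0, 0, 0, 0, 0, 0, 0, 0, 0, 0, 0, 0, 0, 0, 0, 0]

```text
time: 13.1
position: [0.6018, -0.1681, 0.0786]
tool_rot: [0.339, -3.122, -0.007]
ft_force: [-3.5, 10.6, 4.9]
grip_width: 0.159
grip_force: 40.0
```

Run:
```python
from st import *
s,M=st()
print(M.T@(s['position']-[.585,-.0938,.0786])*1e3)
A=cams.get_image("top")[:,:,::-1];B=cams.get_image("side")[:,:,::-1]
cv2.imwrite("pics/t3.png",A);cv2.imwrite("pics/s3.png",B)
for n in("top","side"): print(n,"bush",proj(n,[.5738,-.0462,.042]),"head",proj(n,[.602,-.172,.042]))
a=A[165:225,270:370]; b=B[200:310,240:340]
cv2.imwrite("pics/k3.png",np.hstack([cv2.resize(a,(400,240),interpolation=2),np.zeros((240,1,3),np.uint8)]) if 0 else np.vstack([cv2.resize(a,(500,300),interpolation=2)[:, :400],cv2.resize(b[:75],(400,300),interpolation=2)]))
```

```text
t 13.1 p [ 0.6018 -0.1681  0.0786] head 1.7872 tilt [-0.002  0.005 -1.   ] F [-3.5 10.6  4.9] Mz [2.01 0.87 0.1 ] g 13.8 40.0 q7 2.14 qd 0.001
[ -0.45838938 -76.17574978  -0.39101597]
top bush [306.94681938 193.20530461] head [346.78149213 184.35087716]
side bush [295.70566418 257.16191724] head [303.74588186 288.25054459]
```

View pics/k3.png

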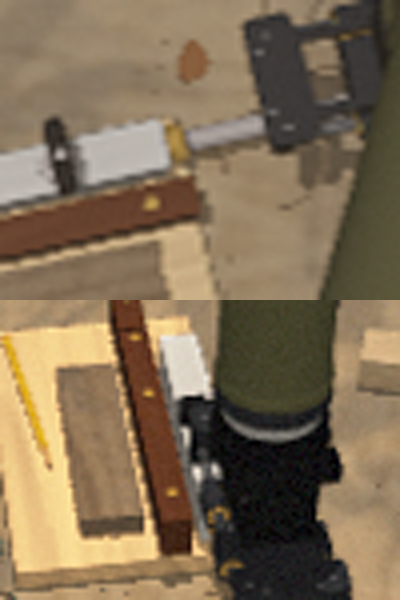

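The knob is still unlocked and the rod is drawn about 76 mm; a dark edge is just appearing at the bush, around crop (187,145). I'll pull the rest and measure the ring.

Call:
move_arm:
  slide:
    - [0, -0.1, 0]
    - [0, -0.2, 0]
    - [0, -0.3, 0]
    - [0, -0.4, 0]
    - [0, -0.4, 0]
    - [0, -0.4, 0]
    - [0, -0.4, 0]
    - [0, -0.4, 0]
  roll: [0, 0, 0, 0, 0, 0, 0, 0]

```text
time: 14.0
position: [0.6026, -0.1717, 0.0786]
tool_rot: [0.339, -3.122, -0.008]
ft_force: [-3.9, 11.0, 6.3]
grip_width: 0.157
grip_force: 40.0
```

```bash
cat > prof.py <<'E'
from st import *
s,M=st()
print(M.T@(s['position']-[.585,-.0938,.0786])*1e3)
A=np.mean([cams.get_image("top").astype(float) for _ in range(4)],0).astype(np.float32)
P=cv2.imread("pics/t3.png")[:,:,::-1].astype(np.float32)
u=np.array([.2158,-.9764,0]);v=np.array([.9764,.2158,0])
for nm,I in(("prev",P),("now",A)):
    for d in range(-10,24,2):
        px=np.array([proj("top",np.array([.5738,-.0462,.049 if d>0 else .052])+u*d/1e3+v*w/1e3) for w in(-2,0,2)],np.float32)
        c=cv2.remap(I,px[:,0][None],px[:,1][None],cv2.INTER_LINEAR)[0].mean(0)
        print(nm,d,c.round().astype(int).tolist())
a=A[165:225,270:370,::-1].astype(np.uint8)
import sys; cv2.imwrite(sys.argv[1],cv2.resize(a[15:45,20:60],(800,600),interpolation=2))
E
python3 prof.py pics/k4.png
```

```text
t 14.0 p [ 0.6026 -0.1717  0.0786] head 1.7874 tilt [-0.002  0.005 -1.   ] F [-3.9 11.   6.3] Mz [2.08 0.88 0.14] g 13.6 40.0 q7 2.15 qd 0.002
[ -0.43772664 -79.83461863  -0.43912935]
prev -10 [170, 137, 71]
prev -8 [171, 138, 72]
prev -6 [166, 133, 70]
prev -4 [150, 119, 62]
prev -2 [132, 111, 77]
prev 0 [127, 115, 106]
prev 2 [143, 132, 128]
prev 4 [158, 148, 145]
prev 6 [164, 154, 150]
prev 8 [164, 154, 150]
prev 10 [165, 155, 150]
prev 12 [165, 155, 150]
prev 14 [165, 155, 150]
prev 16 [164, 154, 150]
prev 18 [163, 154, 149]
prev 20 [163, 154, 149]
prev 22 [163, 153, 148]
now -10 [170, 136, 70]
now -8 [172, 138, 72]
now -6 [167, 135, 72]
now -4 [153, 123, 66]
now -2 [115, 91, 50]
now 0 [76, 61, 40]
now 2 [77, 68, 59]
now 4 [104, 96, 93]
now 6 [143, 134, 129]
now 8 [159, 150, 145]
now 10 [166, 157, 152]
now 12 [166, 156, 151]
now 14 [164, 155, 150]
now 16 [163, 154, 149]
now 18 [163, 154, 149]
now 20 [163, 154, 149]
now 22 [164, 154, 149]
```

View pics/k4.png

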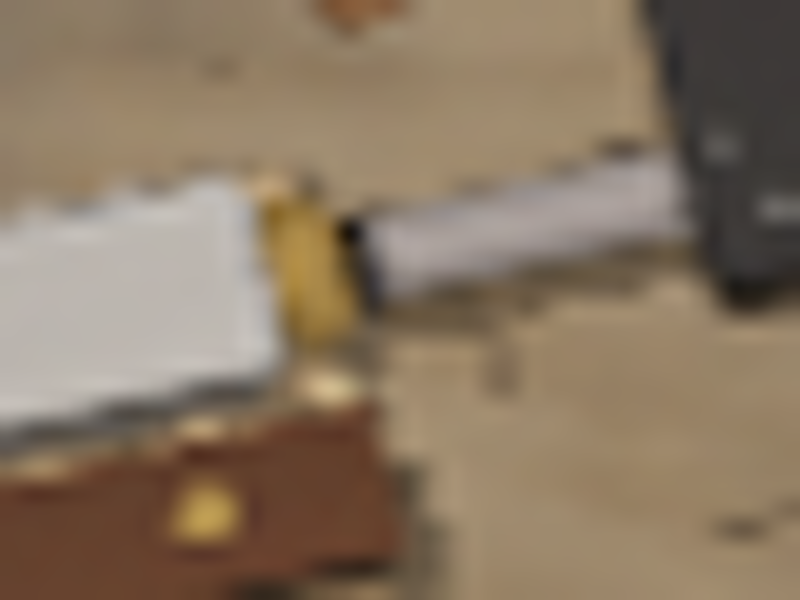

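The full black ring (crop about 345-380, 215-305) shows right at the brass bush: about 6 mm wide, no steel gap, rod at 79.8 mm. One small trim, then hold.

Call:
move_arm:
  slide:
    - [0, -0.02, 0]
    - [0, -0.02, 0]
    - [0, -0.02, 0]
    - [0, -0.02, 0]
    - [0, -0.02, 0]
    - [0, -0.02, 0]
  roll: [0, 0, 0, 0, 0, 0]

```text
time: 14.8
position: [0.6026, -0.1716, 0.0786]
tool_rot: [0.34, -3.122, -0.009]
ft_force: [-4.3, 10.5, 5.9]
grip_width: 0.155
grip_force: 40.0
```

```bash
python3 -c "
from st import *
s,M=st()
print(M.T@(s['position']-[.585,-.0938,.0786])*1e3)
from bench import workorder
print(workorder.close_job())"
```

```text
t 14.8 p [ 0.6026 -0.1716  0.0786] head 1.7876 tilt [-0.002  0.005 -1.   ] F [-4.3 10.5  5.9] Mz [2.14 0.89 0.13] g 13.5 40.0 q7 2.15 qd 0.001
[ -0.46527751 -79.80580911  -0.47913349]
the job is handed in; nothing more can be done
None
```

The job is handed in at 14.8 s: the knob is turned about 1.5 rad and left unlocked, and the rod is held at about 79.8 mm of its 80 mm, ring mark just clear of the bush, with the tab still gripped.

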